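# Point out the loose capacitor for a self-timer picture

### The job

Take a self-timer picture for the repair report: press the round shutter key of the camera's remote fully down and let it go, with the remote left lying where it is, then point out the capacitor that has come loose and leans over, with the fingertips about a finger's breadth above the centre of its top. The capacitors may be charged, so touch nothing on the board, and leave the other things on the bench alone. Keep pointing there for at least two seconds, and finish while still pointing.

Things in the scene. Friction and masses are not known exactly. Their poses are not given: they have to be found in the camera images.
- shutter (a joint): shutter key of the remote, a spring key: 0 = up, 0.004 m = fully down; it takes 1.6 N to start and 3.2 N to hold fully down, and springs back
- shutter_top (a point): centre of the top face of the shutter key, a white round key 24 mm in diameter that stands 6.5 mm above the remote's case, 24.5 mm above the bench when up
- remote: wireless camera remote lying loose on the bench: a flat black case 90 mm (its x) by 44 mm (its y) by 18 mm high, about 130 g, rubber underside; origin at the centre of its underside. The round key is 22 mm from the middle towards its -x end; a tiny mode slide is at its +x end and is not used
- board: fixed open power-supply board, green, 170 mm (its x) by 240 mm (its y); upper face 12 mm above the bench; origin on the bench under its centre. The four capacitors stand in a row along y, 50 mm apart, 12 mm to the -x side of its middle, the leaning one anywhere in the row. Heat sink along +x edge (top 46 mm above bench), transformer 52 mm, all else on it under 30 mm
- cap_loose_top (a point): centre of the flat metal top of the leaning capacitor, about 69 mm above the bench, the highest things on the board being the four capacitors; z of this point is straight up
- cap_loose: the capacitor that has come loose: same can as the other three (35 mm in diameter, 55 mm tall) but leaning 25 degrees from upright towards its own -x, one side of its foot lifted off the board; origin at the middle of its place on the board, on the board's upper face; z straight up
- cap_a: an upright reservoir capacitor, black can with a flat bare-metal top, 35 mm in diameter and 55 mm tall, soldered to the board; origin at the centre of its underside, on the board's upper face
- cap_b: an upright reservoir capacitor, black can with a flat bare-metal top, 35 mm in diameter and 55 mm tall, soldered to the board; origin at the centre of its underside, on the board's upper face
- cap_c: an upright reservoir capacitor, black can with a flat bare-metal top, 35 mm in diameter and 55 mm tall, soldered to the board; origin at the centre of its underside, on the board's upper face
- camera: inspection camera on a small aluminium table tripod, fixed, about 200 mm tall, legs spread 110 mm, lens towards the board; origin on the bench under its middle
- spool: loose spool of solder wire standing on its flange, 60 mm in diameter and 40 mm high; origin at the centre of its underside
- screwdriver: loose screwdriver lying on the bench, 180 mm long along its x, under 35 mm high; origin at its underside
- flux: loose small bottle of flux with a white cap, 36 mm in diameter and 85 mm tall; origin at the centre of its underside
- meter: loose hand multimeter lying on its back, grey, 150 mm (its x) by 75 mm, 43 mm high at its dial; origin at the centre of its underside
There are look-alikes about, which are no part of the job. Leave any blue or pink look-alike of the remote alone.

How it is judged (in metres and radians):
On the way, in this order (a step that is already met when the one before it is completed fails the run):
1. the shutter key is pressed down by the fingers (value of joint shutter above 0.003 m and contact force between the fingers and remote above 0.5 N), for 0.04 s.
2. with the key released, the fingertips stay just above the top of the leaning capacitor (horizontal distance between the grasp point and cap_loose_top below 0.018 m and z of the grasp point in the frame of cap_loose_top between 0.021 and 0.06 m and value of joint shutter below 0.001 m), for 1.5 s.
At the end, for the whole second after the job is handed in: Fingertips within 18 mm sideways of the centre of the leaning capacitor's top and about 2 to 41 mm above it; shutter key up (under 1 mm); remote flat and within 25 mm of where it lay; bystanders where they were (15 mm, screwdriver 20 mm) (all of step 2 and height (world z) of remote below 0.004 m and angle between remote's own z axis and vertical below 0.08 rad and linear speed of remote below 0.02 m/s and distance of remote from where it was at the start of the episode below 0.025 m and distance of each of spool, flux, meter from where it was at the start of the episode below 0.015 m and distance of screwdriver from where it was at the start of the episode below 0.02 m); the robot touches nothing.
It fails at once if anything on the board, or the board, is touched (contact force between any of board, cap_a, cap_b, cap_c, cap_loose and anything else above 0.5 N).
It fails at once if the remote is lifted, tipped or pushed away (height (world z) of remote above 0.006 m or angle between remote's own z axis and vertical above 0.2 rad or distance of remote from where it was at the start of the episode above 0.025 m).
It fails at once if the camera is touched (contact force between camera and anything else above 1 N).
It fails at once if a bystander is moved or lifted (distance of any of spool, flux, meter from where it was at the start of the episode above 0.015 m or distance of screwdriver from where it was at the start of the episode above 0.02 m).
It also fails if it takes over 38 s, if anything falls off the work surface, if the arm or the gripper's body presses on something with over 40 N, if the wrist force passes 120 N, or if a joint passes its speed limit or range.

### The arm

A 6-joint arm with a two-finger parallel gripper is mounted at the origin on the work surface. World frame = base frame: x ahead of the robot, y to its left, z up, the work surface at z = 0. Lengths are in mm, angles in rad, forces in N, time in s.
With the tool pointing down it reaches from about 300 to 850 mm from the base axis. Payload 5.4 kg.
Tool frame: the origin (TCP) lies at the centre of the arm's flange, where the gripper is bolted on; the fingertips stand 173 mm ahead of it and the grasp point (between the pads) lies 155 mm ahead of it; z points along the fingers, y is the direction in which the jaws open and shut (so a half turn about z gives the same grasp; the last joint's range is limited). The gripper opens to 85 mm and grips with 20 to 120 N. Pads are 22 mm wide; open, the fingers measure 114 mm over their backs; the gripper's body (76 mm by 85 mm) begins 54 mm behind the grasp point. The pads swing forward as they close: fully open they stand 13 mm farther back than shut.
Start: joints at [-1.349, 0.158, 1.597, -0, 1.386, -0.21], TCP at [240.617, -522.218, 404.699] pointing down, gripper open.
Joint ranges: [-2.91, 2.91], [-0.94, 2.29], [0.18, 2.7], [-1.29, 4.43], [0.17, 2.64], [-3, 3]. Speed limits (rad/s): [2.57, 2.57, 3.14, 3.14, 3.14, 3.14].

### API

Orientations are given as [roll, pitch, yaw] about the fixed x, y, z axes, in that order (R = Rz(yaw) Ry(pitch) Rx(roll)).
In Python, from bench import get_obs, capture, calibration, close_job, recognise, trace, landmark_of gives the robot as it stands.
- The arm moves only by the tool apply_moves, never from a script. Its argument "deltas" is a list of rows, each an object with "translation": the shift along the tool's x, y, z in cm, a list of three; "turn": the turn about the tool's z in degrees. In form: [{"translation": [tx, ty, tz], "turn": turn}, ...]. A call has 1 to 20 rows; each row is the pose to reach, as a shift and turn from the pose commanded when the call began, along the tool's axes at that moment; what a row does not reach only later rows make up. A row lasts 1/10 s, in which the tool goes at most 50 mm and 8.59 degrees, less where a joint would pass 70% of its speed; a pose out of reach is approached as far as the arm can. A call with a gripper value outside its range is refused whole. "gripper" is the gripper command: -1 is shut, 1 is fully open, values between are in proportion, set as the call begins (left out, the last holds). The fingers move at their own pace and stop on an object; the grip force is fixed at half the most. Time passes only in rows, so rows that repeat a pose let the fingers close. It gives the time, the measured TCP pose, the force and the opening at its end, in the units of the state.
- get_obs(): the state, without advancing time (a new reading comes with each control period).
- capture(name): name is "scene" or "top" or "wrist"; returns (picture, depth): 420x560x3 uint8, blue, green, red; 420x560 float32, mm along the optical axis (not along the pixel's ray), 0 where there is no reading.
- calibration(name): a dict with "intrinsics" (3x3 intrinsics, pixels), "origin" and "rotation" of the camera in the world; the wrist camera has in their place "tool_from_camera" (4x4, takes a point from camera to tool coordinates, whose origin is the TCP and whose axes are the flange's). Camera axes: x right, y down, z forward; pixel columns grow to the right and rows downward; lengths in mm; the calibration is good to about 2 mm. A picture is of the moment at which its call begins: read the wrist's pose just before it. calibration takes no time and is no camera call.
- close_job(): hands the job in, once; it reports no verdict.
Trained networks look in the newest picture that a camera, given by its name, has taken for a name from the list of things; names that differ only in an ending like _2 or _b are one class to them, and where a whole thing is asked for, a point or a joint stands for the part that bears it (a point fixed in the world has none). Each returns a list of dicts, best first, with "conf" (0 to 1); they miss things now and then, are a little off and sometimes report something else, mostly with a low value. They report only what shows in the picture. A call takes as long as a camera call. They do not tell look-alikes from the thing itself.
- recognise(camera, target): "uv" ([column, row] in pixels, amid what is visible of it).
- trace(camera, target): "region" (420x560 bool, what is visible of it) and "uv" ([column, row] in pixels, amid what is visible of it).
- landmark_of(camera, target): "uv" ([column, row] in pixels: a listed point, or the origin of a listed thing).
The state is a dict: "time": time; "q": joint angles; "joint_vel": joint speeds; "joint_efforts": joint torques, N m; "ee_pos": TCP position; "ee_rot": TCP orientation; "contact_force": force on the tool from outside, world axes, zero at the start; "moment": the same for the moment, N m; "finger_gap": opening from 0.0 (shut) to 1.0 (fully open).
Only numpy, scipy, OpenCV 4.12 (cv2) and the standard library are available. Lean on these libraries where they do the work, as an engineer would, in place of code of your own. Each camera call takes 0.05 s, during which the arm holds its last target.

## Working session

There is one attempt and no reset: what is moved stays moved. The work goes in short steps, Python scripts to look and compute and a tool call to move; the robot and the scene stay as the last step left them, time stands still between calls to the robot, and variables do not carry over. Pictures are saved under pics/ and viewed, and the job is handed in when it is done.

Besides the shell and the picture viewer there is one more tool, called after ">>>" as name([rows], argument=value, ...), one row to a line, values as JSON. apply_moves: Moves the arm, as the interface text tells. Its arguments: {"type":"object","properties":{"deltas":{"type":"array"},"gripper":{"type":"number"}},"required":["deltas"]}

```bash
ls; mkdir -p pics; python3 - <<'E'
from bench import *
import cv2
print(get_obs())
for n in ("scene","top"):
    p,d=capture(n); cv2.imwrite(f"pics/{n}0.png",p)
    import numpy as np; np.save(f"pics/{n}0.npy",d)
    print(n,calibration(n))
print(calibration("wrist"))
E
```

```text
pics
{'time': 0.0, 'q': array([-1.34911776e+00,  1.59067772e-01,  1.59825445e+00,  8.21183615e-06,
        1.38620939e+00, -2.10121140e-01]), 'joint_vel': array([ 0.00151495,  0.00028448, -0.00068906,  0.00248679,  0.00052691,
        0.0001821 ]), 'joint_efforts': array([ 1.01298727e-03, -3.95996761e+01, -3.31423509e+01, -1.54992549e-04,
        8.38025735e-03, -1.93890003e-06]), 'ee_pos': array([ 240.54786978, -521.95336107,  403.69493708]), 'ee_rot': array([-3.13969802e+00, -4.12317564e-04,  4.31797801e-01]), 'contact_force': array([-0.75802242,  0.3936337 ,  0.43076489]), 'moment': array([0.04677912, 0.00604798, 0.06388975]), 'finger_gap': 0.997362834099579}
scene {'intrinsics': array([[487.37920676,   0.        , 279.69982779],
       [  0.        , 487.37920676, 207.26626067],
       [  0.        ,   0.        ,   1.        ]]), 'origin': array([1234.85819379,  562.25458337,  944.34506169]), 'rotation': array([-2.33223277,  0.00949821,  2.27603047])}
top {'intrinsics': array([[527.45981983,   0.        , 281.31596723],
       [  0.        , 527.45981983, 202.56592272],
       [  0.        ,   0.        ,   1.        ]]), 'origin': array([ 371.76322103,  -17.43668856, 1407.90018319]), 'rotation': array([-2.9889913 ,  0.01387111, -1.60110908])}
{'intrinsics': array([[359.47060088,   0.        , 285.36093872],
       [  0.        , 359.47060088, 212.55168122],
       [  0.        ,   0.        ,   1.        ]]), 'tool_from_camera': array([[-6.69929174e-04, -9.59473595e-01, -2.81797750e-01,
         7.02418514e+01],
       [ 9.99999669e-01, -5.12599056e-04, -6.32026668e-04,
        -1.86847573e-01],
       [ 4.61963638e-04, -2.81798080e-01,  9.59473620e-01,
         3.21292719e+01],
       [ 0.00000000e+00,  0.00000000e+00,  0.00000000e+00,
         1.00000000e+00]])}
```

View pics/scene0.png

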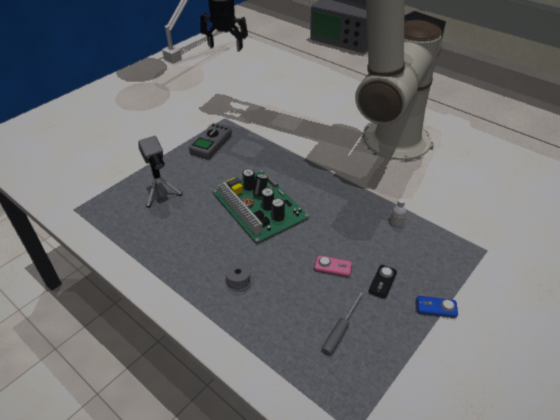

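View pics/top0.png

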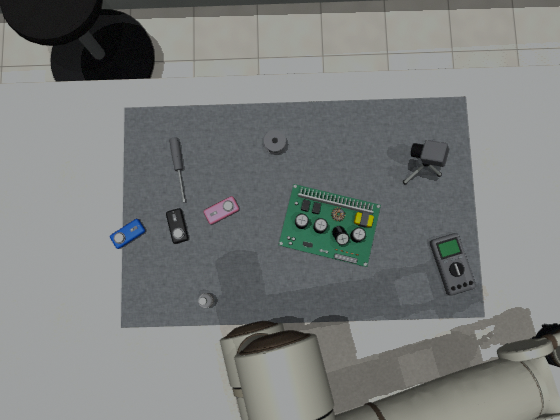

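The true remote is the black one, at top (177,226) and scene (384,280), with its key near top (178,233). The third capacitor, at top (342,238), is displaced from its row. The pink and blue remotes are look-alikes. Next I measure both targets.

```bash
cat > h.py <<'E'
from bench import *
import numpy as np, cv2
from scipy.spatial.transform import Rotation as R
def cam(n,obs=None):
    c=calibration(n)
    if n=="wrist":
        T=np.eye(4);T[:3,:3]=R.from_euler('xyz',obs['ee_rot']).as_matrix();T[:3,3]=obs['ee_pos']
        M=T@c['tool_from_camera']; return c['intrinsics'],M[:3,:3],M[:3,3]
    return c['intrinsics'],R.from_euler('xyz',c['rotation']).as_matrix(),np.array(c['origin'])
def at_z(C,uv,z):
    K,r,o=C; d=r@np.linalg.inv(K)@np.array([uv[0],uv[1],1.]); return o+d*(z-o[2])/d[2]
def cloud(C,dep):
    K,r,o=C; v,u=np.mgrid[:420,:560]; P=np.stack([(u-K[0,2])/K[0,0]*dep,(v-K[1,2])/K[1,1]*dep,dep],-1)
    return P@r.T+o
def proj(C,p):
    K,r,o=C; q=K@(r.T@(np.array(p)-o)); return q[:2]/q[2]
E
python3 - <<'E'
from h import *
np.set_printoptions(precision=1,suppress=True)
for n,ks in (("top",[(178,233)]),("scene",[(386,272)])):
    C=cam(n); p,d=capture(n); X=cloud(C,d)
    for t,z in (("shutter_top",24.5),("cap_loose_top",69),("remote",0),("cap_loose",12),("board",0),("cap_a",12),("flux",0),("spool",0),("camera",0),("meter",0),("screwdriver",0)):
        for r in landmark_of(n,t)[:5]:
            uv=np.array(r['uv']); i=uv.round().astype(int)
            print(n,t,round(r['conf'],2),uv,at_z(C,uv,z),X[i[1],i[0]])
    cv2.imwrite(f"pics/{n}_board.png",cv2.resize(p[170:285,260:400] if n=="top" else p[150:250,200:320],None,fx=5,fy=5,interpolation=cv2.INTER_CUBIC))
    cv2.imwrite(f"pics/{n}_rem.png",cv2.resize(p[190:260,100:250] if n=="top" else p[240:330,300:470],None,fx=4.5,fy=4.5,interpolation=cv2.INTER_CUBIC))
E
```

```text
top shutter_top 0.55 [119.9 238.4] [503.3 423.8  24.5] [504.5 424.2  22.4]
top shutter_top 0.44 [175.9 229.6] [521.9 275.7  24.5] [520.9 275.7  23.4]
top shutter_top 0.38 [229.3 207. ] [577.6 133.7  24.5] [ 371.8  -17.4 1407.9]
top cap_loose_top 0.61 [339.  236.6] [ 486.  -148.9   69. ] [ 484.9 -148.7   70.7]
top remote 0.88 [127.2 232.9] [519.8 412.1   0. ] [517.8 407.7  16.1]
top remote 0.82 [217.9 211. ] [571.3 167.3   0. ] [568.4 164.4  20.4]
top remote 0.81 [179.9 229.7] [523.9 270.1   0. ] [520.3 264.6  25.6]
top cap_loose 0.62 [328.8 223.8] [ 525.8 -129.    12. ] [ 525.4 -129.6   10.8]
top cap_loose 0.57 [337.3 230.9] [ 506.2 -150.7   12. ] [ 501.6 -145.6   57.1]
top board 0.67 [300.2 221.8] [534.9 -53.6   0. ] [526.4 -51.2  69.7]
top board 0.55 [327.3 226.9] [ 518.9 -125.6    0. ] [ 517.  -123.6   15.8]
top cap_a 0.69 [318.2 225.4] [ 522.4 -100.7   12. ] [517.4 -96.9  68.2]
top cap_a 0.54 [302.2 221.4] [534.5 -58.6  12. ] [529.3 -56.6  65.4]
top flux 0.71 [210.3 303.3] [327.1 190.2   0. ] [329.6 182.7  56.1]
top spool 0.81 [275.6 140.7] [761.4   6.    0. ] [749.6   4.3  39.7]
[... 1096 characters left out ...]
   12. ] [ 511.  -141.4   28.3]
scene board 0.58 [259.2 204.1] [ 513.5 -139.8    0. ] [ 523.8 -130.5   13.4]
scene cap_a 0.72 [275.6 216.5] [530.6 -63.5  12. ] [545.6 -48.7  34.7]
scene cap_a 0.7 [251.1 187.5] [ 485.6 -196.    12. ] [ 497.4 -184.7   24.4]
scene cap_a 0.61 [269.2 205.7] [ 509.7 -105.1   12. ] [525.8 -91.   31.1]
scene flux 0.6 [396.7 219.6] [319.  189.8   0. ] [352.7 204.6  34. ]
scene spool 0.8 [241.5 281. ] [743.   10.1   0. ] [761.8  32.9  37.4]
scene camera 0.64 [161.5 196.4] [ 670.1 -378.2    0. ] [1234.9  562.3  944.3]
scene meter 0.81 [210.6 145.5] [ 408.7 -447.5    0. ] [ 437.1 -411.1   31.3]
scene screwdriver 0.61 [347.1 321.6] [673.  271.4   0. ] [685.4 277.7  19.1]
```

View pics/top_board.png

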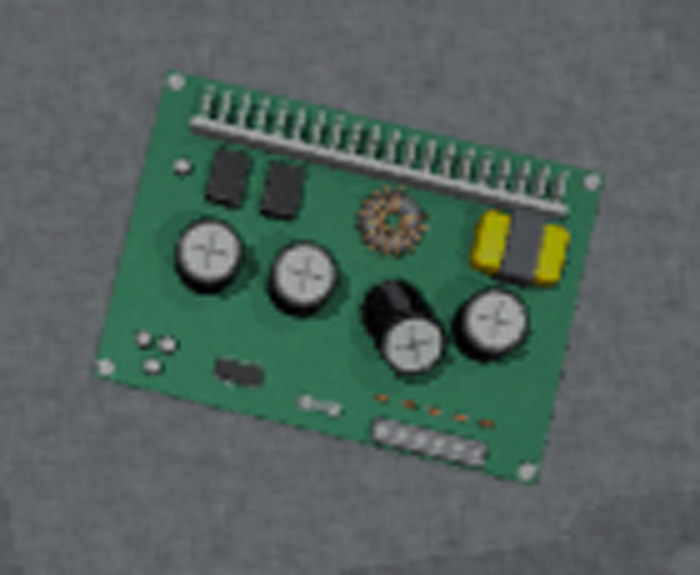

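View pics/top_rem.png

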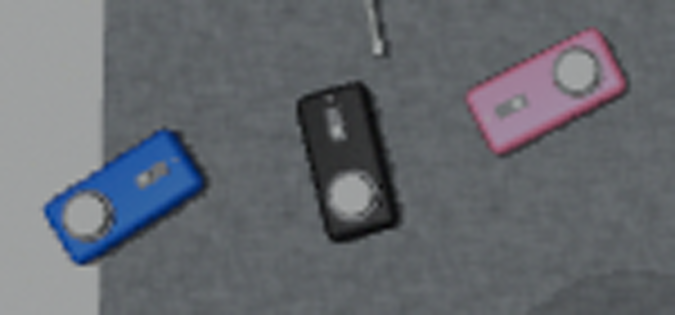

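View pics/scene_board.png

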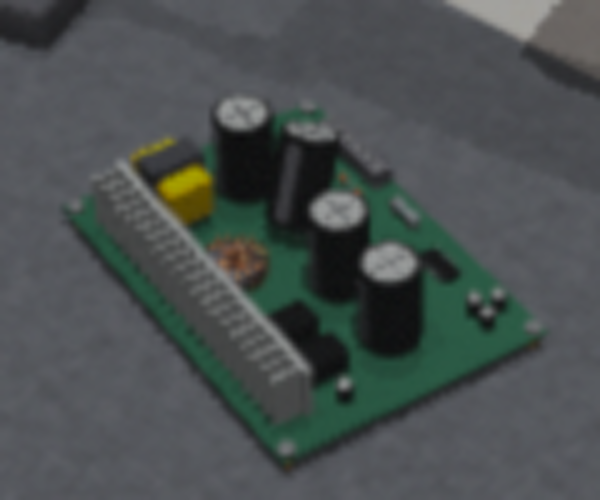

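View pics/scene_rem.png

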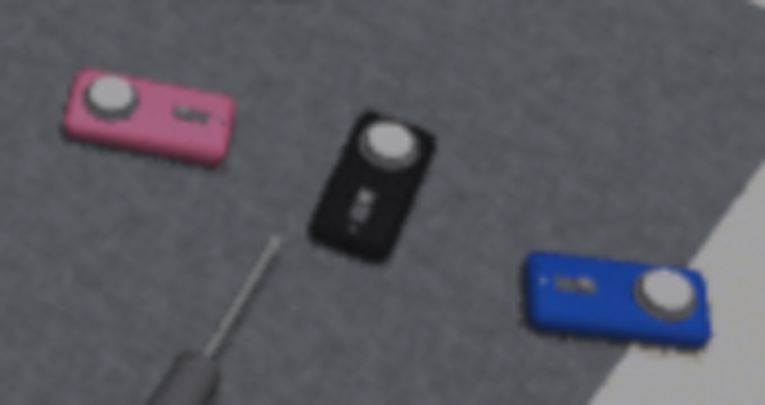

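```bash
python3 - <<'E'
from h import *
np.set_printoptions(precision=1,suppress=True)
T=cam("top");S=cam("scene")
print("key",at_z(T,(177.8,232.9),24.5),at_z(S,(385.8,271.1),24.5))
print("cap",at_z(T,(342.2,238.6),69),at_z(S,(261.6,175.8),69))
for n,z,w in (("top",24.5,(165,190,222,245)),("scene",24.5,(374,396,262,280))):
    C=cam(n);p,d=capture(n);g=p.min(2).copy();m=np.zeros_like(g);a=w;m[a[2]:a[3],a[0]:a[1]]=g[a[2]:a[3],a[0]:a[1]]>120
    k,l,st,ce=cv2.connectedComponentsWithStats(m);j=1+st[1:,4].argmax();print(n,ce[j],st[j],at_z(C,ce[j],z),np.median(cloud(C,d)[l==j],0))
for n,z,w in (("top",69,(332,351,230,249)),("scene",69,(254,269,170,181))):
    C=cam(n);p,d=capture(n);g=p.min(2).copy();m=np.zeros_like(g);a=w;m[a[2]:a[3],a[0]:a[1]]=g[a[2]:a[3],a[0]:a[1]]>100
    k,l,st,ce=cv2.connectedComponentsWithStats(m);j=1+st[1:,4].argmax();print(n,ce[j],st[j],at_z(C,ce[j],z),np.median(cloud(C,d)[l==j],0))
C=cam("top")
# remote ends, board corners
print("rem ends",at_z(C,((347)/4.5+99.6,(238)/4.5+189.6),18),at_z(C,(334/4.5+99.6,92/4.5+189.6),18))
for q in ((177,82),(592,181),(106,368),(528,471)): print(at_z(C,(q[0]/5+259.6,q[1]/5+169.6),12))
E
```

```text
key [513.  270.7  24.5] [511.6 269.3  24.5]
cap [ 480.7 -156.7   69. ] [ 476.3 -160.8   69. ]
top [177.4 232.8] [173 229  10   9  62] [513.3 271.8  24.5] [513.1 272.4  23.6]
scene [386.4 270.8] [382 268  10   7  55] [509.9 269.9  24.5] [511.4 270.2  24.9]
top [342.2 238.3] [337 234  11  10  84] [ 481.3 -156.9   69. ] [ 481.7 -156.4   68.1]
scene [262.1 175.8] [258 175   9   3  18] [ 475.3 -159.8   69. ] [ 477.8 -158.3   70.8]
rem ends [488.3 274.9  18. ] [575.2 282.7  18. ]
[630.8 -42.7  12. ]
[ 569.9 -262.2   12. ]
[478.2   0.1  12. ]
[ 417.3 -219.8   12. ]
```

Both cameras agree on the key at about (512, 271, 24.5). They also put the loose cap's top at about (480, -158, 69). Its 26 mm offset from its place in the row matches the 25° lean. Next I work out the first leg.

```bash
cat >> h.py <<'E'
def delta(target):
    o=get_obs(); r=R.from_euler('xyz',[np.pi,0,o['ee_rot'][2]]).as_matrix()
    return r.T@(np.array(target)-o['ee_pos'])/10
E
python3 - <<'E'
from h import *
print(get_obs()['time'],delta((500,268,404)),delta((500,268,300)))
E
```

```text
1.5 [ 56.62822874 -60.91422575   0.06961987] [ 56.62822874 -60.91422575  10.46961987]
```

>>> apply_moves([
  {"translation": [1.1,-1.2,0],"turn": 0},
  {"translation": [2.8,-3.0,0],"turn": 0},
  {"translation": [5.7,-6.1,0],"turn": 0},
  {"translation": [8.8,-9.4,0],"turn": 0},
  {"translation": [11.9,-12.8,0],"turn": 0},
  {"translation": [15.0,-16.1,0],"turn": 0},
  {"translation": [18.1,-19.5,0],"turn": 0},
  {"translation": [21.2,-22.8,0],"turn": 0},
  {"translation": [24.3,-26.2,0],"turn": 0},
  {"translation": [27.5,-29.5,0],"turn": 0},
  {"translation": [30.6,-32.9,0],"turn": 0},
  {"translation": [33.7,-36.2,0],"turn": 0},
  {"translation": [36.8,-39.6,0],"turn": 0},
  {"translation": [39.9,-42.9,0],"turn": 0},
  {"translation": [43.0,-46.3,0],"turn": 0},
  {"translation": [46.1,-49.6,0],"turn": 0},
  {"translation": [49.3,-53.0,0],"turn": 0},
  {"translation": [52.1,-56.0,0],"turn": 0},
  {"translation": [54.9,-59.1,0],"turn": 0},
  {"translation": [56.6,-60.9,0],"turn": 0},
], gripper=-1)

```text
time: 3.5
ee_pos: [500.0, 270.5, 404.6]
ee_rot: [-3.141, -0.0, 0.434]
contact_force: [-0.2, -0.7, -0.7]
finger_gap: 0.002
```

>>> apply_moves([
  {"translation": [0,0,2],"turn": 0},
  {"translation": [0,0,5],"turn": 0},
  {"translation": [0,0,8],"turn": 0},
  {"translation": [0,0,10],"turn": 0},
  {"translation": [0,0,10],"turn": 0},
  {"translation": [0,0,10],"turn": 0},
  {"translation": [0,0,10],"turn": 0},
])

```text
time: 4.2
ee_pos: [500.5, 268.0, 306.6]
ee_rot: [3.141, -0.003, 0.432]
contact_force: [0.2, 0.3, 0.8]
finger_gap: 0.004
```

```bash
python3 - <<'E'
from h import *
o=get_obs();print(o['time'],o['ee_pos'],o['ee_rot'],o['q'],o['finger_gap'],o['contact_force'])
C=cam("wrist",o);p,d=capture("wrist");cv2.imwrite("pics/w1.png",p);np.save("pics/w1.npy",d)
print(proj(C,(512,271,24.5)))
for r in landmark_of("wrist","shutter_top"): print(r,at_z(C,r['uv'],24.5))
E
```

```text
4.2 [500.50810789 267.95842623 306.61445905] [ 3.14111776 -0.00317561  0.43178708] [2.78743607e-01 2.32989023e-01 1.71313924e+00 1.58892036e-05
 1.19225350e+00 1.41774776e+00] 0.00403298180908291 [0.22700337 0.2588133  0.81262813]
[288.5230972  193.72259422]
{'uv': [287.6, 193.9], 'conf': 0.89} [511.60665966 271.54423101  24.5       ]
{'uv': [501.5, 188.2], 'conf': 0.75} [578.91582182 135.15560353  24.5       ]
{'uv': [70.0, 109.9], 'conf': 0.56} [503.10064168 428.05120829  24.5       ]
```

View pics/w1.png

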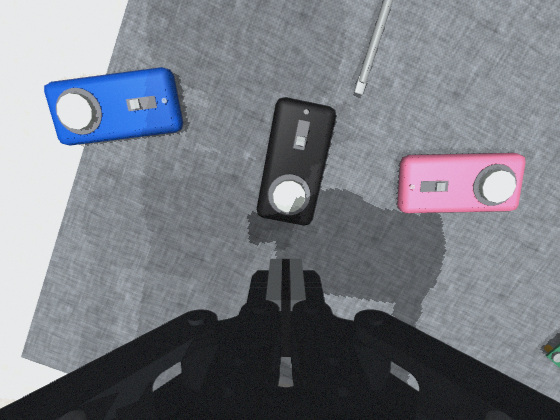

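The wrist view shows the black remote in the middle, with its key at about (290,196). That is within 1 mm of the estimate, and the shut fingertips are at (286,262). I now move above the key.

```bash
python3 - <<'E'
from h import *
o=get_obs();C=cam("wrist",o)
print(at_z(C,(290,195.5),24.5),o['ee_pos'],delta((512,271,206)))
E
```

```text
[511.16412035 269.47596241  24.5       ] [500.40776648 267.93011696 306.52946254] [ 1.18130705  0.2062868  10.05294625]
```

>>> apply_moves([
  {"translation": [1.1,0.25,2],"turn": 0},
  {"translation": [1.1,0.25,4.5],"turn": 0},
  {"translation": [1.1,0.25,7],"turn": 0},
  {"translation": [1.1,0.25,9],"turn": 0},
  {"translation": [1.1,0.25,9.9],"turn": 0},
  {"translation": [1.1,0.25,9.9],"turn": 0},
  {"translation": [1.1,0.25,9.9],"turn": 0},
  {"translation": [1.1,0.25,9.9],"turn": 0},
])

```text
time: 5.1
ee_pos: [511.6, 270.3, 207.4]
ee_rot: [3.141, -0.003, 0.432]
contact_force: [-0.3, 0.5, 0.4]
finger_gap: -0.004
```

```bash
python3 - <<'E'
from h import *
o=get_obs();print(o['time'],o['ee_pos'],o['ee_rot'],o['contact_force'],o['moment'],delta((511.8,270.6,0)))
C=cam("wrist",o);p,d=capture("wrist");cv2.imwrite("pics/w2.png",p)
p,d=capture("scene");cv2.imwrite("pics/s2.png",cv2.resize(p[180:330,270:500],None,fx=3,fy=3))
E
```

```text
5.1 [511.64050182 270.32279491 207.39247846] [ 3.14113146e+00 -2.96516139e-03  4.31816677e-01] [-0.32730029  0.478162    0.44241421] [ 0.0001281   0.00271092 -0.08441562] [ 2.60873612e-02 -1.85006179e-02  2.07392478e+01]
```

View pics/w2.png

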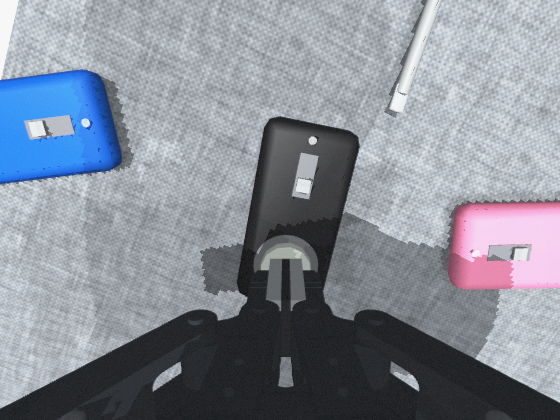

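View pics/s2.png

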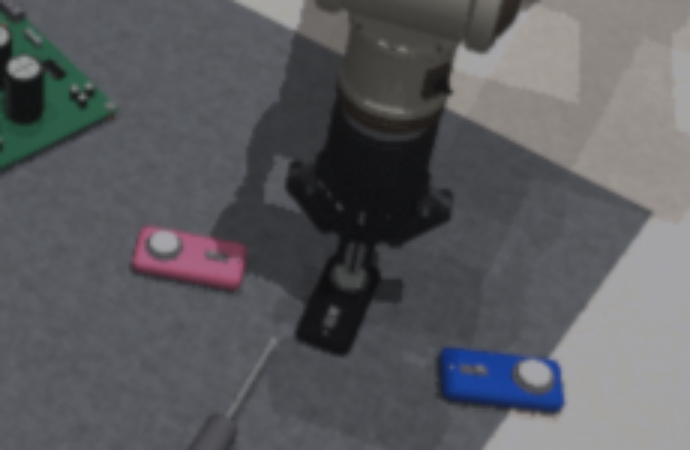

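The fingertips are centred over the key, at about (286,265) in the wrist view, and about 10 mm above it. I lower them in small steps, watching the force.

>>> apply_moves([
  {"translation": [0,0,0.4],"turn": 0},
  {"translation": [0,0,0.8],"turn": 0},
  {"translation": [0,0,1.0],"turn": 0},
  {"translation": [0,0,1.1],"turn": 0},
  {"translation": [0,0,1.1],"turn": 0},
])

```text
time: 5.7
ee_pos: [511.0, 270.1, 194.8]
ee_rot: [3.142, -0.0, 0.432]
contact_force: [-0.3, -0.1, 2.0]
finger_gap: -0.0
```

>>> apply_moves([
  {"translation": [0,0,0.1],"turn": 0},
  {"translation": [0,0,0.15],"turn": 0},
  {"translation": [0,0,0.15],"turn": 0},
])

```text
time: 6.0
ee_pos: [511.0, 270.2, 193.9]
ee_rot: [3.141, -0.0, 0.432]
contact_force: [-2.0, -1.4, 6.8]
finger_gap: -0.003
```

```bash
python3 - <<'E'
from h import *
for i in range(3):
    o=get_obs();print(o['time'],o['ee_pos'],o['contact_force']); capture("wrist")
E
```

```text
6.0 [510.99012079 270.15525339 193.9149755 ] [-2.01909127 -1.35392751  6.81867873]
6.05 [511.00139299 270.1574769  193.91507184] [-2.39780393 -1.1414714   6.7762298 ]
6.1 [511.00111733 270.15084928 193.91863173] [-1.96988209 -0.68738995  7.27631018]
```

The force is 7 N, above the 3.2 N needed, so the key is at its stop. I hold briefly, then release straight up.

>>> apply_moves([
  {"translation": [0,0,0],"turn": 0},
  {"translation": [0,0,0],"turn": 0},
  {"translation": [0,0,-0.5],"turn": 0},
  {"translation": [0,0,-1.2],"turn": 0},
  {"translation": [0,0,-3],"turn": 0},
  {"translation": [0,0,-6],"turn": 0},
  {"translation": [0,0,-10],"turn": 0},
  {"translation": [0,0,-13],"turn": 0},
  {"translation": [0,0,-15],"turn": 0},
  {"translation": [0,0,-15],"turn": 0},
  {"translation": [0,0,-15],"turn": 0},
])

```text
time: 7.25
ee_pos: [510.6, 270.0, 342.7]
ee_rot: [-3.141, 0.0, 0.432]
contact_force: [0.5, 0.8, -0.9]
finger_gap: -0.0
```

```bash
python3 - <<'E'
from h import *
o=get_obs();print(o['time'],o['ee_pos'],o['ee_rot'],o['contact_force'],delta((480,-158,342)))
p,d=capture("wrist");cv2.imwrite("pics/w3.png",p)
C=cam("wrist",o)
X=cloud(C,d)
for r in landmark_of("wrist","shutter_top"):
    i=np.array(r['uv']).round().astype(int); print(r,at_z(C,r['uv'],24.5),X[i[1],i[0]])
E
```

```text
7.25 [510.5599973  270.02194525 342.73651494] [-3.14148480e+00  4.99035338e-04  4.31822596e-01] [ 0.47941778  0.79067604 -0.90394296] [-20.6893375   37.59412593   0.07365149]
{'uv': [99.3, 120.2], 'conf': 0.97} [505.18366935 425.98935208  24.5       ] [505.15292734 426.38713521  24.17279006]
{'uv': [470.8, 190.2], 'conf': 0.82} [578.09873882 135.30169911  24.5       ] [578.32337148 134.62514186  23.42012912]
{'uv': [284.7, 194.2], 'conf': 0.8} [511.70107573 271.58447416  24.5       ] [511.7609911  271.34368674  23.60435942]
```

View pics/w3.png

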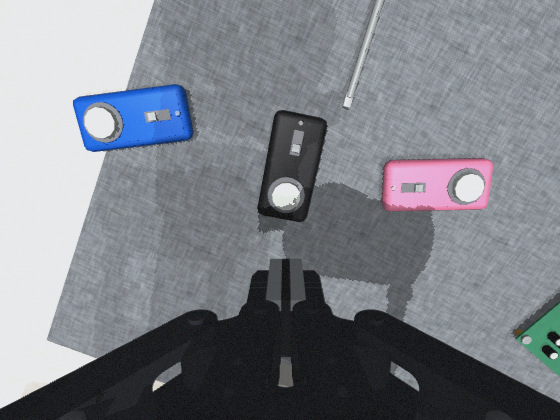

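The remote hasn't moved: its key is at (285,194), which maps to (512, 271) and the up height. I traverse to the capacitor at z≈342.

>>> apply_moves([
  {"translation": [-0.4,0.8,0],"turn": 0},
  {"translation": [-1.2,2.3,0],"turn": 0},
  {"translation": [-2.8,5.0,0],"turn": 0},
  {"translation": [-4.7,8.5,0],"turn": 0},
  {"translation": [-6.8,12.3,0],"turn": 0},
  {"translation": [-8.9,16.1,0],"turn": 0},
  {"translation": [-11.0,19.9,0],"turn": 0},
  {"translation": [-13.0,23.7,0],"turn": 0},
  {"translation": [-15.1,27.5,0],"turn": 0},
  {"translation": [-17.0,31.0,0],"turn": 0},
  {"translation": [-18.7,34.0,0],"turn": 0},
  {"translation": [-20.0,36.3,0],"turn": 0},
  {"translation": [-20.7,37.6,0],"turn": 0},
  {"translation": [-20.7,37.6,0],"turn": 0},
  {"translation": [-20.7,37.6,0],"turn": 0},
  {"translation": [-20.7,37.6,0],"turn": 0},
])

```text
time: 8.95
ee_pos: [480.2, -156.9, 343.0]
ee_rot: [-3.141, 0.0, 0.433]
contact_force: [-0.4, 0.9, 0.2]
finger_gap: 0.004
```

```bash
python3 - <<'E'
from h import *
o=get_obs();print(o['time'],o['ee_pos'],o['ee_rot'],o['contact_force'])
p,d=capture("wrist");cv2.imwrite("pics/w4.png",p);np.save("pics/w4.npy",d)
C=cam("wrist",o)
X=cloud(C,d);print(proj(C,(480,-158,69)))
for r in landmark_of("wrist","cap_loose_top"):
    i=np.array(r['uv']).round().astype(int); print(r,at_z(C,r['uv'],69),X[i[1],i[0]])
E
```

```text
8.95 [ 480.16010191 -156.94427395  342.96539838] [-3.14082163e+00  1.10153002e-04  4.33117227e-01] [-0.3789897   0.88252344  0.20276266]
[287.43257489 212.24116271]
{'uv': [288.3, 216.3], 'conf': 0.86} [ 477.5571574  -159.80483258   69.        ] [ 477.21384194 -159.74220838   67.33724933]
```

View pics/w4.png

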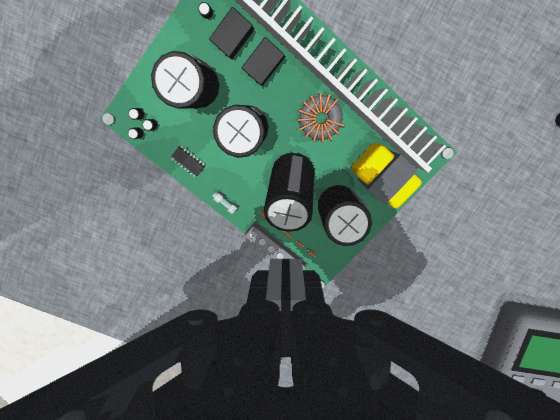

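The leaning capacitor's top is at (288,214) in the wrist view, about (478.5, -159). I am already over it, so I descend until the grasp point is about 40 mm above the top (tips about 22 mm above).

>>> apply_moves([
  {"translation": [-0.2,0.1,1],"turn": 0},
  {"translation": [-0.2,0.1,2.5],"turn": 0},
  {"translation": [-0.2,0.1,4.5],"turn": 0},
  {"translation": [-0.2,0.1,6],"turn": 0},
  {"translation": [-0.2,0.1,7.2],"turn": 0},
  {"translation": [-0.2,0.1,7.8],"turn": 0},
  {"translation": [-0.2,0.1,7.8],"turn": 0},
  {"translation": [-0.2,0.1,7.8],"turn": 0},
  {"translation": [-0.2,0.1,7.8],"turn": 0},
])

```text
time: 9.95
ee_pos: [479.2, -160.0, 266.1]
ee_rot: [3.14, -0.001, 0.432]
contact_force: [-0.8, -0.0, -0.7]
finger_gap: -0.001
```

```bash
python3 - <<'E'
from h import *
o=get_obs();print(o['time'],o['ee_pos'],o['ee_rot'],o['contact_force'])
r=R.from_euler('xyz',o['ee_rot']).as_matrix();print("grasp",o['ee_pos']+r@[0,0,155])
p,d=capture("wrist");cv2.imwrite("pics/w5.png",p)
C=cam("wrist",o)
for q in landmark_of("wrist","cap_loose_top"): print(q,at_z(C,q['uv'],69))
p,d=capture("scene");cv2.imwrite("pics/s5.png",cv2.resize(p[60:260,120:360],None,fx=3,fy=3))
E
```

```text
9.95 [ 479.17135744 -159.98161912  266.05711402] [ 3.14014091e+00 -9.41941379e-04  4.31855196e-01] [-0.7797659  -0.04805768 -0.66357696]
grasp [ 479.39813736 -160.1248703   111.05734611]
{'uv': [285.7, 258.7], 'conf': 0.7} [ 477.49141955 -160.90865745   69.        ]
```

View pics/w5.png

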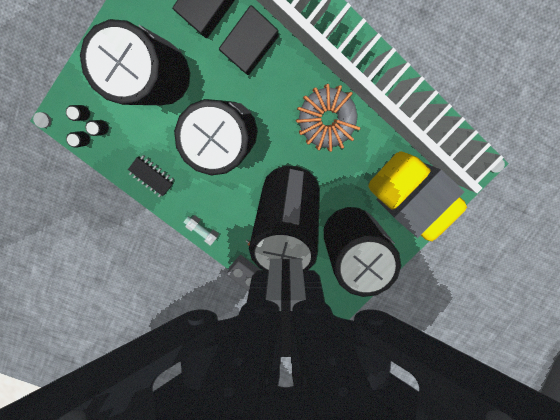

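View pics/s5.png

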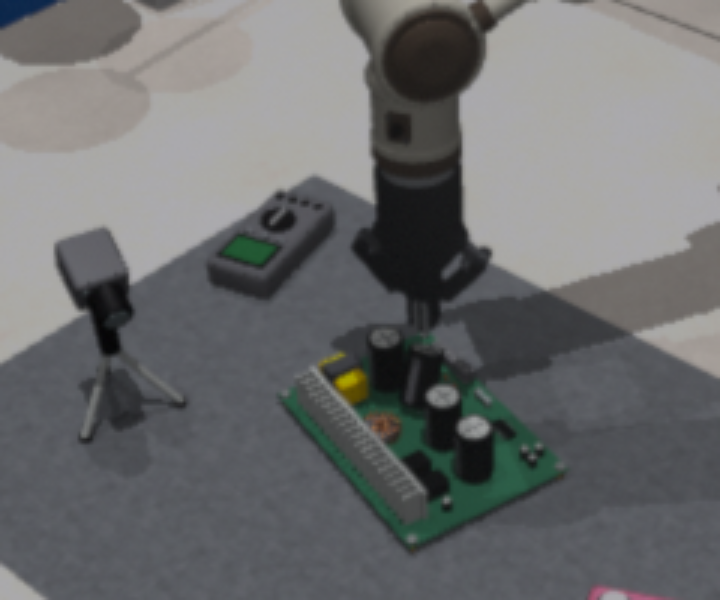

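The wrist view has the fingertips over the leaning cap's top at (285,255). They are within about 2 mm sideways, with the grasp point 42 mm and the tips about 24 mm above it. The scene view shows clear air between the tips and the can. Now I hold there.

>>> apply_moves([
  {"translation": [0,0,0.2],"turn": 0},
  {"translation": [0,0,0.2],"turn": 0},
  {"translation": [0,0,0.2],"turn": 0},
  {"translation": [0,0,0.2],"turn": 0},
  {"translation": [0,0,0.2],"turn": 0},
  {"translation": [0,0,0.2],"turn": 0},
  {"translation": [0,0,0.2],"turn": 0},
  {"translation": [0,0,0.2],"turn": 0},
  {"translation": [0,0,0.2],"turn": 0},
  {"translation": [0,0,0.2],"turn": 0},
  {"translation": [0,0,0.2],"turn": 0},
  {"translation": [0,0,0.2],"turn": 0},
  {"translation": [0,0,0.2],"turn": 0},
  {"translation": [0,0,0.2],"turn": 0},
  {"translation": [0,0,0.2],"turn": 0},
  {"translation": [0,0,0.2],"turn": 0},
  {"translation": [0,0,0.2],"turn": 0},
  {"translation": [0,0,0.2],"turn": 0},
  {"translation": [0,0,0.2],"turn": 0},
  {"translation": [0,0,0.2],"turn": 0},
])

```text
time: 12.1
ee_pos: [478.8, -159.8, 263.2]
ee_rot: [3.141, -0.0, 0.432]
contact_force: [1.1, -0.0, -0.3]
finger_gap: -0.0
```

>>> apply_moves([
  {"translation": [0,0,0],"turn": 0},
  {"translation": [0,0,0],"turn": 0},
  {"translation": [0,0,0],"turn": 0},
  {"translation": [0,0,0],"turn": 0},
  {"translation": [0,0,0],"turn": 0},
  {"translation": [0,0,0],"turn": 0},
  {"translation": [0,0,0],"turn": 0},
  {"translation": [0,0,0],"turn": 0},
])

```text
time: 12.9
ee_pos: [478.8, -159.8, 263.2]
ee_rot: [-3.142, 0.0, 0.432]
contact_force: [-0.7, 0.4, 0.2]
finger_gap: -0.001
```

```bash
python3 - <<'E'
from h import *
o=get_obs();print(o['time'],o['ee_pos'],o['contact_force'],abs(o['joint_vel']).max())
# remote/bystanders vs start, top camera
p,d=capture("top");cv2.imwrite("pics/top6.png",p);C=cam("top")
X=cloud(C,d)
g=p.min(2);m=np.zeros_like(g);m[222:245,165:190]=g[222:245,165:190]>120
k,l,st,ce=cv2.connectedComponentsWithStats(m);j=1+st[1:,4].argmax();print(ce[j],np.median(X[l==j],0))
p0=cv2.imread("pics/top0.png");df=cv2.absdiff(p,p0).max(2)
for n,(u,v) in dict(spool=(275,141),flux=(206,300),screwdriver=(178,170),meter=(453,263),remote=(177,226)).items(): print(n,df[v-20:v+20,u-20:u+20].mean())
E
```

```text
12.9 [ 478.78308231 -159.79222321  263.20188393] [-0.67778469  0.38549051  0.15342825] 0.0016681201458090013
[177.5        232.86206897] [512.79811674 271.36711675  24.22323894]
spool 4.185
flux 8.915
screwdriver 4.173125
meter 5.52375
remote 4.01125
```

View pics/top6.png

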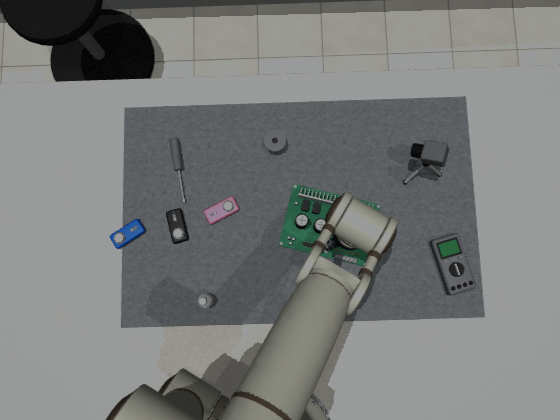

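The top view shows everything in its original place: black remote at (177,226), spool (275,141), flux (206,300), screwdriver (178,170) and meter (453,263). I hand in.

```bash
python3 -c "
from bench import *
print(close_job()); print(get_obs()['time'])"
```

```text
the job is handed in; nothing more can be done
None
the job is handed in; nothing more can be done
```

I pressed the black remote's shutter key and let it go, then pointed at the leaning capacitor, third in the row. I handed the job in at about 13 s, still pointing; no verdict was reported.

- **Shutter key:** I pressed with the closed fingertips until they had moved about 3.6 mm past the expected contact height. The force reached about 7 N, above the 3.2 N that holds the key fully down. I inferred full travel from that, because the key joint itself can't be read. After release the key's top measured about 24 mm above the bench, so it is back up.
- **Remote:** it shifted by less than 1 mm in the top view and lies flat.
- **Pointing:** I held for about 3 s. The grasp point is about 39 mm above the capacitor's top, with the fingertips about 21 mm above it. The capacitor's top centre came out at about (476 to 482, -157 to -161), depending on the camera, so the sideways error is about 1–4 mm against the 18 mm allowed.
- **Contact and bystanders:** no contact force showed beyond sensor noise after the release. The spool, flux, meter and screwdriver look unmoved in the top view. The flux area differed a little more from the first picture than the others, which I put down to the arm's changed shadow because the bottle's pixel position is the same.

No check failed.

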